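Stand the wooden lid up to dry in the rack

ROBOT

A 7-joint arm with a two-finger parallel gripper is mounted at the origin on the work surface. World frame = base frame: x ahead of the robot, y to its left, z up, the work surface at z = 0. Lengths are in m, angles in rad, forces in N, time in s.
With the tool pointing down it reaches from about 0.4 to 0.875 m from the base axis. Payload 19.3 kg.
Tool frame: the origin (TCP) lies midway between the tips of the shut fingers; the grasp point (between the pads) lies 19 mm behind it (ctrl.grasp_offset is the distance from the TCP to the grasp point, in m); z points along the fingers, y is the direction in which the jaws open and shut (so a half turn about z gives the same grasp; the last joint's range is limited). The gripper opens to 85 mm and grips with 20 to 120 N. Pads are 22 mm wide; open, the fingers measure 114 mm over their backs; the gripper's body (76 mm by 85 mm) begins 54 mm behind the grasp point. The pads swing forward as they close: fully open they stand 13 mm farther back than shut.
Start: joints at [-1.206, 0.521, -0.036, 1.599, 0.021, 1.021, -0.113], TCP at [0.263, 0.567, 0.231] pointing down, gripper open.
Joint ranges: [-2.91, 2.91], [-0.3, 2.13], [-1.5, 1.42], [0.17, 2.43], [-1.26, 4.41], [0.16, 1.93], [-2.52, 2.52]. Speed limits (rad/s): [1.89, 1.89, 2.39, 2.39, 3.01, 3.01, 3.01].

INTERFACE

Orientations are given as a 3x3 rotation matrix whose columns are the frame's x, y, z axes.
In Python, from bench import get_state, imaging, workorder, ctrl gives the robot as it stands.
- The arm moves only by the shell command python3 -m jog 'ROWS' [FORCE]. ROWS is JSON, one flat list of numbers, 7 for each row, row after row: the finger opening in mm, from 0 to 85.4, then the shift along the tool's x, y, z in mm, then the turn, a rotation vector about the tool's x, y, z in degrees. A call has 1 to 12 rows; each row shifts and turns the commanded pose from where the row before left it, along the tool's axes as they then stand; what a row does not reach is not made up. A row lasts 1/8 s, in which the tool goes at most 62.5 mm and 10.7 degrees, less where a joint would pass 70% of its speed; a pose out of reach is approached as far as the arm can. A call with a gripper value outside its range is refused whole. The fingers move at their own pace and stop on an object; FORCE is the grip in N (left out, the last holds). Time passes only in rows, so rows that do not move let the fingers close. It gives the time, the measured TCP pose, the force and the opening at its end, in the units of the state.
- get_state(): the state, without advancing time (a new reading comes with each control period).
- imaging.camera(name): name is "scene" or "side" or "wrist"; returns (picture, depth): 384x512x3 uint8, blue, green, red; 384x512 float32, m along the optical axis (not along the pixel's ray), 0 where there is no reading.
- imaging.camera_params(name): a dict with "fx", "fy", "cx", "cy" (pixels), "view" (4x4, takes a point from world to camera coordinates); the wrist camera has in their place "tool_from_camera" (4x4, takes a point from camera to tool coordinates, whose origin is the TCP and whose axes are the flange's). Camera axes: x right, y down, z forward; pixel columns grow to the right and rows downward; lengths in m; the calibration is good to about 2 mm. The wrist camera is an equidistant fisheye: a pixel r from the principal point sees the ray r / f radians off the axis. A picture is of the moment at which its call begins: read the wrist's pose just before it. camera_params takes no time and is no camera call.
- workorder.sign_off(): hands the job in, once; it reports no verdict.
The state is a dict: "time_s": time; "qpos": joint angles; "joint_vel": joint speeds; "joint_efforts": joint torques, N m; "tool_pos": TCP position; "tool_rot": TCP orientation; "force": force on the tool from outside, world axes, zero at the start; "wrist_torque": the same for the moment, N m; "grip_width": finger opening in m.
Only numpy, scipy, OpenCV 4.12 (cv2) and the standard library are available. Lean on these libraries where they do the work, as an engineer would, in place of code of your own. Each camera call takes 0.05 s, during which the arm holds its last target.

TASK

The round wooden pan lid has been left lying upside down on its knob on the draining tray, where it will not dry. Stand it on its edge in the empty place of the tray's wire rack, between the short front tines and the tall back tines and with its edge right down on the tray, leaning back on the tall tines; then let go of it. Never let it drop or fall over, and leave the plate in the rack and the other things on the tray and counter where they are.

Things in the scene. Friction and masses are not known exactly. Their poses are not given: they have to be found in the camera images.
- lid: Flat round brown wooden lid, 160 mm across, 10 mm thick, 0.2-0.3 kg, loose. Origin: centre of the disc, mid-thickness; z square to it, towards the knob. It starts upside down on its knob and one point of its edge, sloping 26 degrees: the low edge roughly towards the robot, the edge towards the rack raised 71 mm. It rocks on the knob: pressing down close to the raised edge lifts the other side.
- knob (a point): Centre of the lid's dark ball knob, in the middle of one face: ball 30 mm across on a stem 16 mm thick, standing 38 mm out from the face. This point is 28 mm from the lid's origin along its z.
- tray: Grey draining tray fixed to the counter, 340 mm (x) by 440 mm (y). Origin: centre of its underside, on the counter; x points away from the robot to the wire rack at its back, y left, z up. Floor 6 mm above the counter; upstand 14 mm high at the back and sides, none on the robot's side. The rack has two places, at y = +100 mm (empty) and y = -100 mm (plate).
- empty_place (a point): Middle of the rack's empty place, on the tray floor, midway between front and back tines (tray x = 110 mm, y = +100 mm); axes as the tray's. A lid standing well has its centre about 80 mm above and 19 mm behind (+x) this point. The clear gap from front to back tines is 24 mm at the floor.
- front_tines (a point): Midway between the tips of the empty place's two short front tines: upright steel wires 6 mm thick, 32 mm either side of the place's middle line (64 mm between their axes), tips 22 mm above the tray floor, axes at tray x = 95 mm. On the floor each runs straight back to its tall back tine as a 6 mm high wire, so the lid's edge sits between the two wires.
- back_tines (a point): Midway between the tips of the empty place's two tall back tines: steel wires 6 mm thick, 32 mm either side of the middle line, tips 100 mm above the tray floor; they rise from tray x = 125 mm at the floor and lean back (+x) by 8 degrees. The plate's place has the same four tines.
- plate: White side plate, 170 mm across, 12 mm thick, standing in the other place of the rack, leaning back on its tall tines. Origin: centre of the plate; z square to it, towards the robot. Leave alone.
- dish: Turquoise ceramic saffron dish, open bowl 94 mm across and 28 mm high, standing on the tray floor in front of the plate. Origin: centre of its underside. Leave alone.
- pan: Round black nonstick pan, 170 mm across and 42 mm high, with a handle reaching 260 mm from its centre along its x axis and rising to 70 mm. Origin: centre of its underside. Leave alone.
- spinner: Salad spinner, white lid with a grey push lever, 252 mm across and 173 mm high. Origin: centre of its underside. Leave alone.
- canister: Squat glass canister with its clip-on lid shut, about 105 mm across and 107 mm high. Origin: centre of its underside. Leave alone.
- spoon: Steel tablespoon lying on the counter: round bowl 44 mm across and 16 mm high, flat handle reaching 150 mm from it along -x. Origin: centre of the bowl's underside. Leave alone.
Things that resemble listed ones, but are neither listed nor needed, are in the scene too. What is shaped like the lid but green or purple is not meant.

How it is judged:
At the end, for the whole second after the job is handed in: The lid stands at rest on its edge in the empty place, either face forward, within 25 degrees of upright and of square to the tray; relative to site empty_place its centre is 0 to 40 mm back, within 20 mm sideways and 68 to 88 mm up, so its edge is down between front and back tines (angle between lid's own z axis and vertical between 1.134 and 2.007 rad and angle between the z axis of lid and the x axis of empty_place, either way round below 0.44 rad and x of lid in the frame of empty_place between 0 and 0.04 m and y of lid in the frame of empty_place between -0.02 and 0.02 m and z of lid in the frame of empty_place between 0.068 and 0.088 m and linear speed of lid below 0.03 m/s and angular speed of lid below 0.3 rad/s); the robot touches nothing.
It fails at once if The lid is dropped or falls over (moves faster than 0.7 m/s) (linear speed of lid above 0.7 m/s).
It fails at once if The standing plate is shifted by more than 20 mm (distance of plate from where it was at the start of the episode above 0.02 m).
It fails at once if The saffron dish, pan, salad spinner, canister or spoon is shifted by more than 30 mm (distance of any of dish, pan, spinner, canister, spoon from where it was at the start of the episode above 0.03 m).
It also fails if it takes over 54 s, if anything falls off the work surface, if the arm or the gripper's body presses on something with over 40 N, if the wrist force passes 120 N, or if a joint passes its speed limit or range.

## Working session

There is one attempt and no reset: what is moved stays moved. The work goes in short steps, Python scripts to look and compute and a shell command to move; the robot and the scene stay as the last step left them, time stands still between calls to the robot, and variables do not carry over. Pictures are saved under pics/ and viewed, and the job is handed in when it is done.

```bash
ls; mkdir -p pics; python3 - <<'E'
from bench import get_state, imaging, workorder, ctrl
import cv2
s=get_state();print(s['time_s'],s['tool_pos'],s['tool_rot'],s['grip_width'],s['force'],ctrl.grasp_offset)
import numpy as np
for n in ['scene','side','wrist']:
    p,d=imaging.camera(n);cv2.imwrite(f'pics/{n}0.png',p);np.save(f'{n}0_d.npy',d)
    print(n,imaging.camera_params(n))
E
```

```text
pics
0.0 [0.26315843 0.56652717 0.23072741] [[-9.06961306e-01  4.21213768e-01 -3.88185965e-04]
 [ 4.21213936e-01  9.06960693e-01 -1.05867985e-03]
 [-9.38611149e-05 -1.12369099e-03 -9.99999364e-01]] 0.08551892682918492 [ 0.99523569 -0.07506282 -0.63433976] 0.0187
scene {'fx': 463.35495321603315, 'fy': 463.35495321603315, 'cx': 253.57619823334474, 'cy': 186.34039786983456, 'view': array([[-5.17785953e-01,  8.55509136e-01, -1.35094098e-03,
         2.67834828e-01],
       [ 7.24187417e-01,  4.37463367e-01, -5.33083847e-01,
        -2.76556178e-01],
       [-4.55467114e-01, -2.77001662e-01, -8.46061338e-01,
         1.93480652e+00],
       [ 0.00000000e+00,  0.00000000e+00,  0.00000000e+00,
         1.00000000e+00]])}
side {'fx': 440.44693992404706, 'fy': 440.44693992404706, 'cx': 253.61066384698773, 'cy': 184.34330014685793, 'view': array([[ 0.82160893, -0.56984639, -0.01529273, -0.37988231],
       [-0.38610511, -0.53655233, -0.75035621,  0.24658229],
       [ 0.41938242,  0.62240396, -0.66085678,  1.44266536],
       [ 0.        ,  0.        ,  0.        ,  1.        ]])}
wrist {'fx': 297.3186396354542, 'fy': 297.3186396354542, 'cx': 252.92760374444143, 'cy': 188.65664386740696, 'tool_from_camera': array([[ 1.74504609e-03, -9.56853765e-01, -2.90564670e-01,
         7.47341579e-02],
       [ 9.99998452e-01,  1.73517681e-03,  2.91614696e-04,
         5.97935140e-04],
       [ 2.25148455e-04, -2.90564729e-01,  9.56855312e-01,
        -1.44003414e-01],
       [ 0.00000000e+00,  0.00000000e+00,  0.00000000e+00,
         1.00000000e+00]])}
```

View pics/scene0.png

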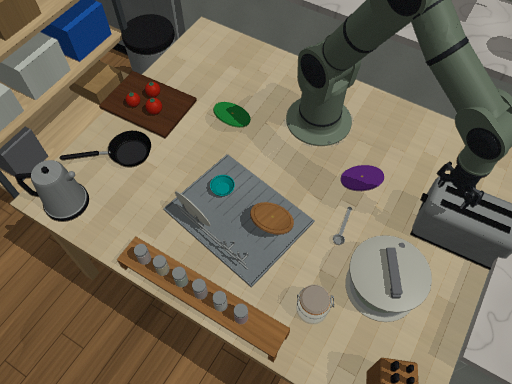

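View pics/side0.png

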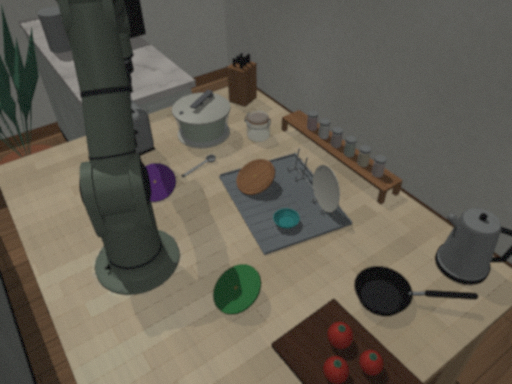

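View pics/wrist0.png

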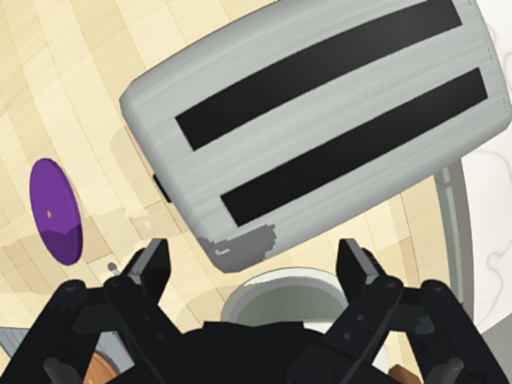

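Candidates for the lid in the scene view are brown at (272,218), green at (232,114) and purple at (362,178). The brown one on the tray matches. Next I'll crop and measure it.

```bash
cat > h.py <<'E'
import numpy as np, cv2
from bench import get_state, imaging, workorder, ctrl
def ray(P,u,v):
    V=P['view'];R=V[:3,:3];t=V[:3,3]
    d=R.T@np.array([(u-P['cx'])/P['fx'],(v-P['cy'])/P['fy'],1.]);return -R.T@t,d
def onz(P,u,v,z):
    c,d=ray(P,u,v);return c+d*(z-c[2])/d[2]
def pts(P,d,m):
    v,u=np.nonzero(m&(d>0));z=d[v,u]
    X=np.stack([(u-P['cx'])/P['fx']*z,(v-P['cy'])/P['fy']*z,z],1)
    V=P['view'];return (X-V[:3,3])@V[:3,:3],u,v
def proj(P,X):
    c=P['view'][:3,:3]@X+P['view'][:3,3];return P['fx']*c[0]/c[2]+P['cx'],P['fy']*c[1]/c[2]+P['cy']
E
python3 - <<'E'
from h import *
print([a for a in dir(ctrl) if a[0]!='_'])
for n,(a,b,c,d) in {'scene':(155,150,325,290),'side':(210,140,360,260)}.items():
    p=cv2.imread(f'pics/{n}0.png');D=np.load(f'{n}0_d.npy');P=imaging.camera_params(n)
    cv2.imwrite(f'pics/{n}0c.png',cv2.resize(p[b:d,a:c],None,fx=4.5,fy=4.2,interpolation=2))
    hsv=cv2.cvtColor(p,cv2.COLOR_BGR2HSV)
    m=np.zeros(p.shape[:2],bool);m[b:d,a:c]=True
    L=m&(hsv[...,0]<20)&(hsv[...,1]>110)
    if n=='side': L[:,:230]=0; L[:,290:]=0
    X,u,v=pts(P,D,L)
    print(n,L.sum(),X.mean(0),X.min(0),X.max(0))
    k=(X[:,2]>0.01)&(X[:,2]<.1); X=X[k]
    for _ in range(5):
        c=X.mean(0);U,S,Vt=np.linalg.svd(X-c,full_matrices=False);nn=Vt[2]*np.sign(Vt[2][2]);r=abs((X-c)@nn);X=X[r<max(.003,2*r.std())]
    mm=(X.min(0)+X.max(0))/2
    print('plane n',nn,'tilt',np.degrees(np.arccos(nn[2])),'c',c,'mid',mm,np.sqrt(S[:2]**2/len(X))*2)
E
```

```text
['PlanningError', 'grasp_offset']
scene 1843 [0.67849557 0.01608807 0.06195481] [ 0.44915974 -0.19287804  0.00062951] [0.93381871 0.1568329  0.12544269]
plane n [-0.0506588  -0.00461309  0.99870536] tilt 2.9158033935767995 c [ 0.80490404 -0.03582088  0.06759215] mid [ 0.71714483 -0.01802257  0.06284015] [0.31331758 0.10543315]
side 944 [0.52005154 0.07106396 0.05034591] [ 0.45036297 -0.00306637  0.00963717] [0.59026454 0.14770342 0.08566   ]
plane n [-0.43674309  0.05152092  0.89810972] tilt 26.089299659525413 c [0.5202322  0.06950856 0.05066997] mid [0.52111091 0.07231852 0.05133146] [0.07662831 0.07524738]
```

```bash
python3 - <<'E'
from h import *
p=cv2.imread('pics/scene0.png');D=np.load('scene0_d.npy');P=imaging.camera_params('scene')
# tray corners approx
for uv in [(229,156),(313,219),(251,283),(165,207)]:
    print(uv,onz(P,*uv,0.01))
hsv=cv2.cvtColor(p,cv2.COLOR_BGR2HSV)
print(hsv[200,240],hsv[230,215],hsv[180,205],p[200,240])
E
```

```text
(229, 156) [ 0.35274466 -0.21268159  0.01      ]
(313, 219) [0.43182114 0.19931201 0.01      ]
(251, 283) [0.75406274 0.13328477 0.01      ]
(165, 207) [ 0.66845978 -0.28875977  0.01      ]
[ 99  17 105] [ 94  19 109] [ 94  16 115] [105 103  98]
```

View pics/scene0c.png

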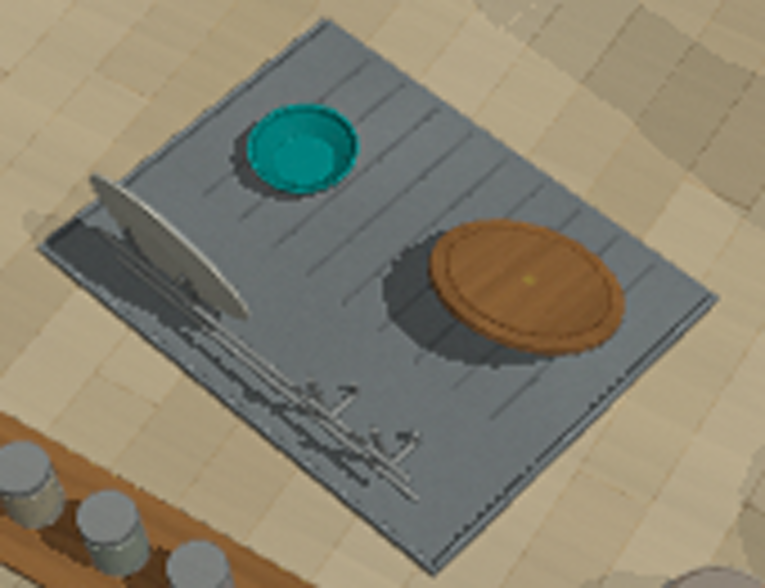

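View pics/side0c.png

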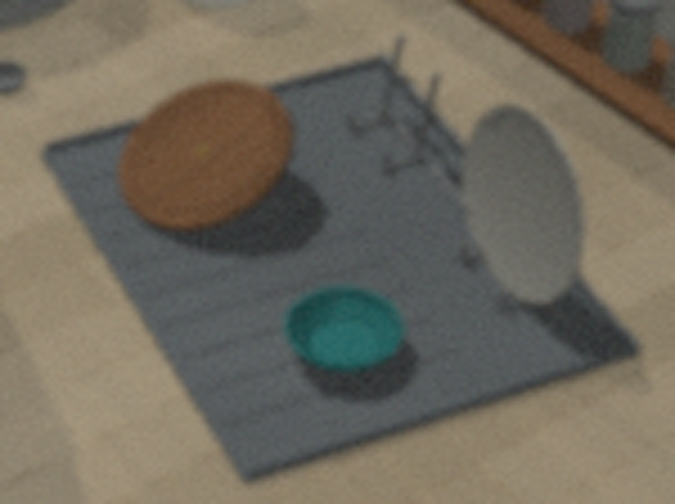

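The brown lid at scene (272,218) is on the tray. The empty place is at the left end of the rack, at tines near scene (227–248, 237–260). Next is the tray pose.

```bash
python3 - <<'E'
from h import *
for n,(a,b,c,d),ex in [('scene',(155,150,325,290),(215,245)),('side',(210,140,360,260),(300,190))]:
    p=cv2.imread(f'pics/{n}0.png');P=imaging.camera_params(n)
    hsv=cv2.cvtColor(p,cv2.COLOR_BGR2HSV);m=np.zeros(p.shape[:2],np.uint8)
    m[b:d,a:c]=((hsv[b:d,a:c,0]>60)&(hsv[b:d,a:c,0]<130)).astype(np.uint8)*255
    m=cv2.morphologyEx(m,cv2.MORPH_OPEN,np.ones((3,3)))
    cs,_=cv2.findContours(m,0,cv2.CHAIN_APPROX_NONE);cc=max(cs,key=cv2.contourArea)
    h=cv2.convexHull(cc)[:,0]
    W=np.array([onz(P,*q,0.010)[:2] for q in h.astype(float)],np.float32)
    r=cv2.minAreaRect(W*1000);print(n,r,cv2.boxPoints(r).round().tolist())
    q=p.copy();cv2.polylines(q,[h],True,(0,0,255));cv2.imwrite(f'pics/{n}_tray.png',cv2.resize(q[b-10:d+10,a-10:c+10],None,fx=4,fy=3.6))
E
```

```text
scene ((556.3568115234375, -43.043121337890625), (440.2303466796875, 334.7778015136719), 78.59857177734375) [[349.0, -226.0], [677.0, -292.0], [764.0, 140.0], [436.0, 206.0]]
side ((556.0114135742188, -46.401885986328125), (434.72003173828125, 336.4923095703125), 78.53518676757812) [[348.0, -226.0], [678.0, -293.0], [764.0, 133.0], [434.0, 200.0]]
```

```bash
python3 - <<'E'
from h import *
P=imaging.camera_params('scene')
for n,u,v,z in [('spinner top',390,268,.16),('canister top',315,300,.107),('spoon',338,240,.01),('purple',362,178,.04),('dish',222,186,.03),('spoon tip',349,208,.01),('plate top',180,192,.17)]:
    print(n,onz(P,u,v,z).round(3))
c=np.array([.556,-.044,0]);a=np.radians(-11.4);ex=np.array([np.cos(a),np.sin(a),0]);ey=np.array([-ex[1],ex[0],0])
# overlay expected points
for n in ['scene','side']:
    p=cv2.imread(f'pics/{n}0.png');P=imaging.camera_params(n);S=4
    q=cv2.resize(p,None,fx=S,fy=S)
    for s in (-.032,.032):
        for x,z in ((.095,.006),(.095,.028),(.125,.006),(.125+.014,.106)):
            X=c+ex*x+ey*(.1+s)+np.array([0,0,z]);u,v=proj(P,X);cv2.circle(q,(int(u*S+2),int(v*S+2)),3,(0,0,255),-1)
    u,v=proj(P,c+ex*.11+ey*.1);u=int(u*S);v=int(v*S)
    cv2.imwrite(f'pics/{n}_tines.png',cv2.resize(q[v-200:v+160,u-220:u+220],None,fx=1.6,fy=1.6))
E
```

```text
spinner top [0.541 0.501 0.16 ]
canister top [0.73  0.348 0.107]
spoon [0.461 0.313 0.01 ]
purple [0.198 0.281 0.04 ]
dish [ 0.494 -0.152  0.03 ]
spoon tip [0.323 0.291 0.01 ]
plate top [ 0.656 -0.203  0.17 ]
```

View pics/scene_tines.png

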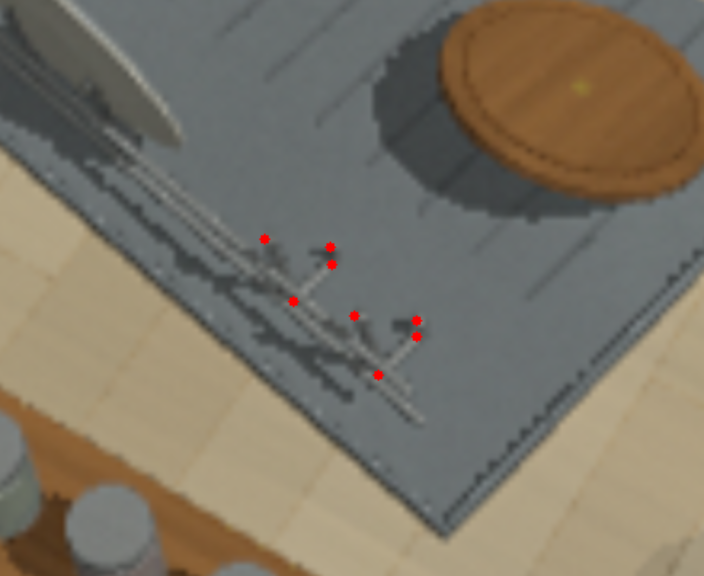

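View pics/side_tines.png

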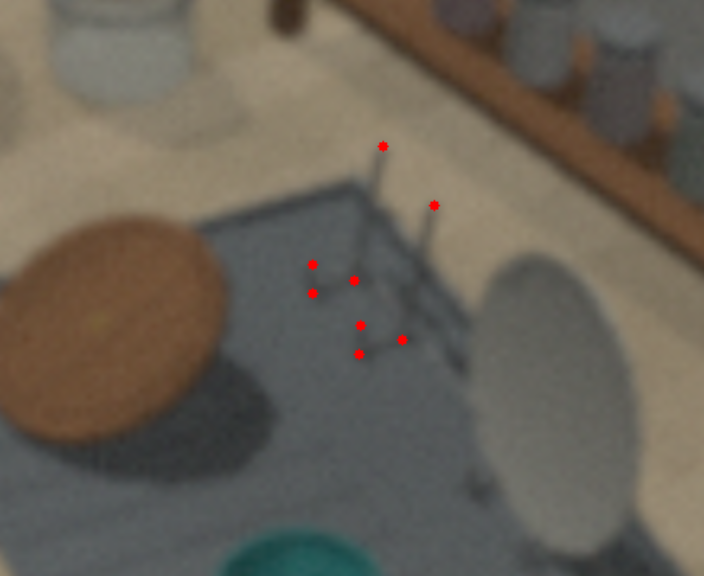

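The measurements agree with the text. The lid centre is about (0.522, 0.070, 0.046) and it tilts 26°. The tray centre is (0.556, −0.044) with yaw −11.4°, and the predicted tine points overlay the visible tines within about 2 mm.

Plan:
1. Press the lid's far-right edge so it tips over its knob and the raised edge faces left-front.
2. Grip that edge in the lid's own plane.
3. Pitch it upright, knob forward, and lower it into the rack.

```bash
python3 -m jog '[0,-46,-33,0,0,0,0, 0,-46,-33,0,0,0,0, 0,-46,-33,0,0,0,0, 0,-46,-33,0,0,0,0, 0,-46,-33,0,0,0,0, 0,-46,-33,0,0,0,0, 0,-46,-33,0,0,0,0, 0,-46,-33,0,0,0,0, 0,-46,-33,0,0,0,0, 0,-46,-33,0,0,0,0, 0,-46,-33,0,0,0,0, 0,0,0,0,0,0,0]' 30
python3 - <<'E'
from h import *
s=get_state();print(s['qpos'].round(3) if hasattr(s['qpos'],'round') else s['qpos'])
d=np.array([.566,.026,.105])-s['tool_pos'];print((np.array(s['tool_rot']).T@d*1000).round(1))
E
```

```text
time_s: 1.65
tool_pos: [0.5703, 0.02, 0.2309]
tool_rot: [[-0.904, 0.427, -0.0], [0.427, 0.904, -0.002], [-0.001, -0.002, -1.0]]
force: [-1.1, 0.4, -0.1]
grip_width: -0.0002
[-0.232  0.438  0.127  1.753 -0.064  0.955  1.05 ]
[  6.6   3.8 125.9]
```

```bash
python3 -m jog '[0,3,2,40,0,0,0, 0,3,2,40,0,0,0, 0,0,0,40,0,0,0, 0,0,0,20,0,0,0, 0,0,0,5,0,0,0, 0,0,0,5,0,0,0, 0,0,0,4,0,0,0, 0,0,0,4,0,0,0]'
python3 - <<'E'
from h import *
for n in ['scene','wrist']:
    p,d=imaging.camera(n)
    if n=='scene': p=cv2.resize(p[150:290,155:325],None,fx=4.2,fy=4.2)
    cv2.imwrite(f'pics/{n}1.png',p)
E
```

```text
time_s: 2.65
tool_pos: [0.5658, 0.0307, 0.0736]
tool_rot: [[-0.907, 0.421, 0.001], [0.421, 0.907, 0.0], [-0.001, 0.0, -1.0]]
force: [0.4, 0.4, 0.1]
grip_width: 0.0002
```

View pics/scene1.png

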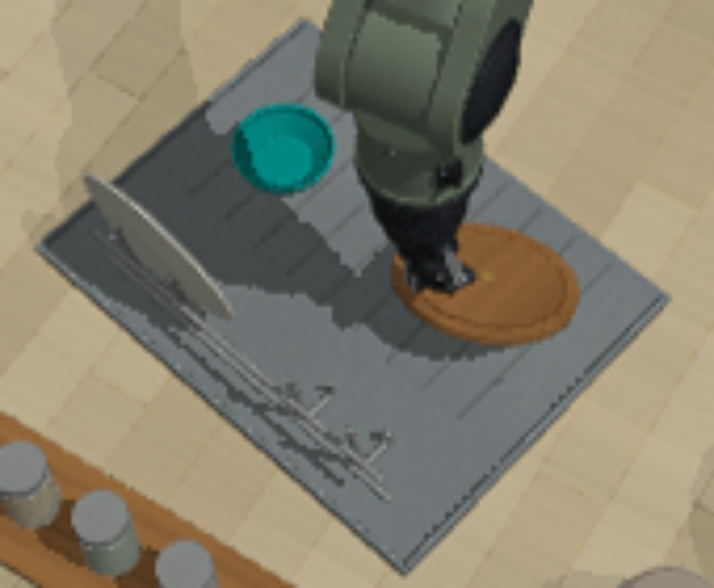

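View pics/wrist1.png

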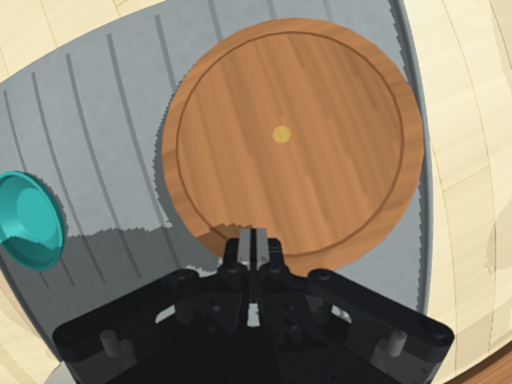

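The fingertips are above the lid's raised right-rear part, at wrist pixel (253,245). The lid is unmoved. Press on.

```bash
python3 -m jog '[0,0,0,4,0,0,0, 0,0,0,4,0,0,0, 0,0,0,4,0,0,0, 0,0,0,4,0,0,0, 0,0,0,4,0,0,0]'
python3 -m jog '[0,0,0,4,0,0,0, 0,0,0,4,0,0,0, 0,0,0,4,0,0,0, 0,0,0,4,0,0,0, 0,0,0,0,0,0,0]'
python3 - <<'E'
from h import *
for n in ['scene','wrist']:
    p,d=imaging.camera(n)
    if n=='scene': p=cv2.resize(p[150:290,155:325],None,fx=4.2,fy=4.2)
    cv2.imwrite(f'pics/{n}2.png',p)
E
```

```text
time_s: 3.38
tool_pos: [0.5655, 0.0306, 0.053]
tool_rot: [[-0.907, 0.421, -0.0], [0.421, 0.907, -0.0], [0.0, -0.0, -1.0]]
force: [-0.5, -0.1, 0.2]
grip_width: -0.0003
time_s: 4.0
tool_pos: [0.5688, 0.0308, 0.0388]
tool_rot: [[-0.907, 0.422, 0.007], [0.422, 0.907, 0.001], [-0.006, 0.003, -1.0]]
force: [8.5, -0.2, 17.6]
grip_width: 0.0001
```

View pics/scene2.png

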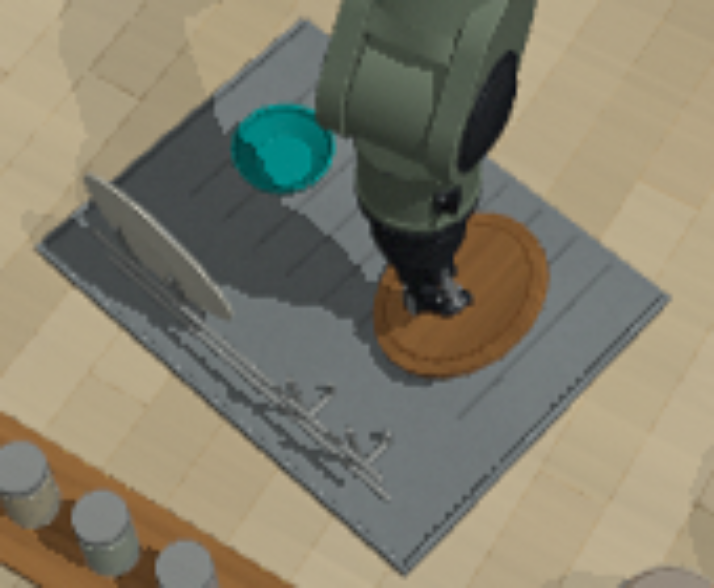

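View pics/wrist2.png

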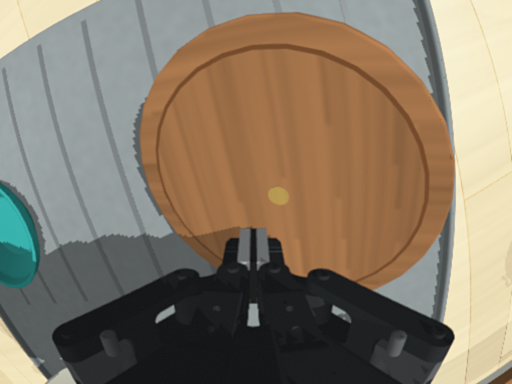

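It tipped over: the near-left edge is now raised, and the finger meets 18 N. Lift off and re-measure.

```bash
python3 -m jog '[0,0,0,-8,0,0,0, 0,0,0,-30,0,0,0, 0,0,0,-50,0,0,0, 85,0,0,-50,0,0,0, 85,0,0,-20,0,0,0]'
cat > lid.py <<'E'
from h import *
def lid(n,tag):
    p,D=imaging.camera(n);P=imaging.camera_params(n)
    cv2.imwrite(f'pics/{n}_{tag}.png',p)
    hsv=cv2.cvtColor(p,cv2.COLOR_BGR2HSV)
    L=(hsv[...,0]<20)&(hsv[...,1]>110)
    X,u,v=pts(P,D,L)
    k=(abs(X[:,0]-.55)<.12)&(abs(X[:,1]-.07)<.12)&(X[:,2]>.008)&(X[:,2]<.1);X=X[k]
    for _ in range(6):
        c=X.mean(0);U,S,Vt=np.linalg.svd(X-c,full_matrices=False);nn=Vt[2]*np.sign(Vt[2][2]);r=abs((X-c)@nn);X=X[r<max(.003,2*r.std())]
    # circle in plane
    e1=np.cross(nn,[0,0,1.]);e1/=np.linalg.norm(e1);e2=np.cross(nn,e1);q=((X-c)@np.stack([e1,e2],1)).astype(np.float32)
    (a,b),rad=cv2.minEnclosingCircle(q);C=c+a*e1+b*e2
    print(n,len(X),'n',nn.round(3),'tilt',np.degrees(np.arccos(nn[2])).round(1),'raised az',np.degrees(np.arctan2(-nn[1],-nn[0])).round(1),'mean',c.round(4),'circ',C.round(4),round(rad,4))
    return C,nn
E
python3 - <<'E'
from lid import *
s=get_state();print(s['tool_pos'])
lid('scene','a');lid('side','a')
E
```

```text
time_s: 4.72
tool_pos: [0.5661, 0.0307, 0.1981]
tool_rot: [[-0.907, 0.421, 0.003], [0.421, 0.907, 0.001], [-0.002, 0.002, -1.0]]
force: [-0.5, 0.3, -0.5]
grip_width: 0.0358
[0.56605382 0.03067014 0.19809959]
scene 774 n [-0.037 -0.436  0.899] tilt 25.9 raised az 85.2 mean [0.5398 0.0585 0.0536] circ [0.5368 0.0587 0.0536] 0.0811
side 671 n [-0.028 -0.446  0.895] tilt 26.6 raised az 86.4 mean [0.5355 0.0537 0.0496] circ [0.5346 0.0532 0.0493] 0.0771
```

```bash
python3 - <<'E'
import cv2
p=cv2.imread('pics/scene_a.png');q=cv2.imread('pics/side_a.png')
import numpy as np
a=cv2.resize(p[150:290,155:325],(400,330));b=cv2.resize(q[130:260,210:360],(400,330))
cv2.imwrite('pics/ab.png',np.hstack([a,b]))
E
```

```text
(no output)
```

View pics/ab.png

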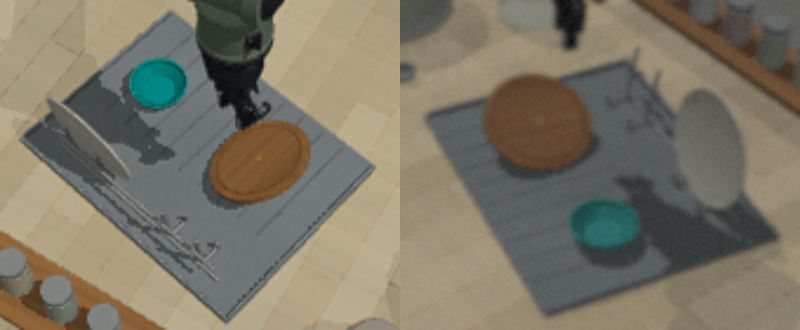

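```bash
cat > plan.py <<'E'
from lid import *
from scipy.spatial.transform import Rotation as Ro
n=np.array([-.033,-.441,.897]);n/=np.linalg.norm(n)
C=np.array([.5355,.056,.0515])-.005*n
def frame(az):
    a=np.radians(az);h=np.array([np.cos(a),np.sin(a),0]);h-=n*(h@n);
    # direction in plane with horizontal azimuth az
    d=np.array([np.cos(a),np.sin(a),0]);d[2]=-(n[0]*d[0]+n[1]*d[1])/n[2];return d/np.linalg.norm(d)
if __name__=='__main__':
    s=get_state();R0=np.array(s['tool_rot']);p0=np.array(s['tool_pos'])
    for az in (125,):
        o=frame(az)
        for sg in (1,-1):
            z=-o;y=sg*n;x=np.cross(y,z);R=np.stack([x,y,z],1)
            rv=np.degrees(Ro.from_matrix(R0.T@R).as_rotvec())
            T=C+o*(.068-.0187)
            S=T+o*.12+np.array([0,0,.1])
            print(az,sg,'o',o.round(3),'rv',rv.round(1),np.linalg.norm(rv).round(1),'TCP grip',T.round(4),'stand',S.round(4))
            print(' move to stand in current tool mm',(R0.T@(S-p0)*1000).round(1),'down100 in final tool',(R.T@np.array([0,0,-100])).round(1), 'x',x.round(2))
    s=get_state();print(s['qpos'],s['time_s'])
E
python3 plan.py
```

```text
125 1 o [-0.536  0.765  0.357] rv [-52.8 -67.7 115.9] 144.2 TCP grip [0.5092 0.0959 0.0646] stand [0.4449 0.1878 0.2074]
 move to stand in current tool mm [176.1  91.3 -10.1] down100 in final tool [-26.2 -89.7  35.7] x [0.84 0.47 0.26]
125 -1 o [-0.536  0.765  0.357] rv [ 55.6 -43.4 -38.2] 80.3 TCP grip [0.5092 0.0959 0.0646] stand [0.4449 0.1878 0.2074]
 move to stand in current tool mm [176.1  91.3 -10.1] down100 in final tool [26.2 89.7 35.7] x [-0.84 -0.47 -0.26]
[-0.24564147  0.47039119  0.11971498  1.79864691 -0.07093309  0.87349204
  1.04261698] 4.825
```

```bash
python3 -m jog '[45,44,23,-8,0,0,0, 45,44,23,-8,0,0,0, 45,44,23,-8,0,0,0, 45,44,22,-8,0,0,0, 45,0,0,0,6.95,-5.4,-4.8, 45,0,0,0,6.95,-5.4,-4.8, 45,0,0,0,6.95,-5.4,-4.8, 45,0,0,0,6.95,-5.4,-4.8]'
python3 -m jog '[45,0,0,0,6.95,-5.4,-4.8, 45,0,0,0,6.95,-5.4,-4.8, 45,0,0,0,6.95,-5.4,-4.8, 45,0,0,0,6.95,-5.4,-4.8, 45,0,0,0,0,0,0, 45,0,0,0,0,0,0]'
cat > rel.py <<'E'
from plan import *
o=frame(125);z=-o;y=-n;R=np.stack([np.cross(y,z),y,z],1);T=C+o*(.068-.0187)
s=get_state();R0=np.array(s['tool_rot']);p0=np.array(s['tool_pos'])
print('rot left',np.degrees(Ro.from_matrix(R0.T@R).as_rotvec()).round(1),'to standoff',(R0.T@(T+.12*o-p0)*1000).round(1),'to grip',(R0.T@(T-p0)*1000).round(1),s['qpos'].round(2),s['time_s'])
E
python3 - <<'E'
import rel
from rel import *
lid('scene','b');lid('side','b')
cv2.imwrite('pics/wrist_b.png',imaging.camera('wrist')[0])
E
```

```text
time_s: 5.82
tool_pos: [0.4441, 0.1876, 0.2269]
tool_rot: [[-0.963, 0.148, 0.226], [0.006, 0.846, -0.532], [-0.27, -0.511, -0.816]]
force: [0.0, -1.0, -0.5]
grip_width: 0.0452
time_s: 6.58
tool_pos: [0.4444, 0.1869, 0.2273]
tool_rot: [[-0.847, 0.027, 0.531], [-0.466, 0.443, -0.765], [-0.256, -0.896, -0.363]]
force: [0.2, -0.7, 1.1]
grip_width: 0.0449
rot left [ 0.3 -0.3  0.2] to standoff [ 29.9 107.9  43.1] to grip [ 29.2 107.2 163.1] [-1.26  0.7   0.17  2.03  0.9   1.34  0.14] 6.575
scene 821 n [-0.03  -0.445  0.895] tilt 26.5 raised az 86.2 mean [0.537  0.0596 0.054 ] circ [0.5357 0.0585 0.0534] 0.0818
side 641 n [-0.026 -0.448  0.894] tilt 26.7 raised az 86.7 mean [0.5336 0.0521 0.0489] circ [0.5349 0.0535 0.0496] 0.0774
```

View pics/wrist_b.png

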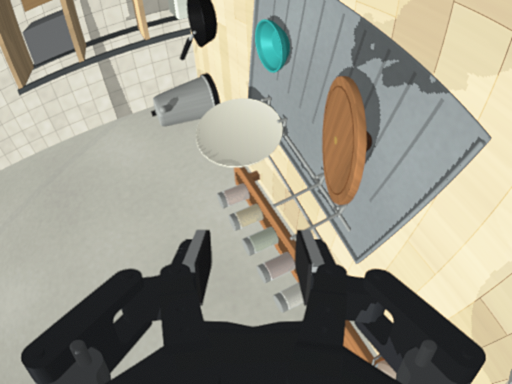

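View pics/scene_b.png

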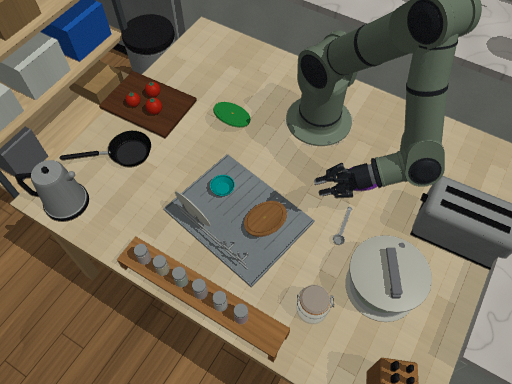

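The tool reached the tilted pose, and the lid is stable with its raised edge facing left. Both views agree to about 4 mm. Move to the standoff and check it in the wrist view.

```bash
python3 -m jog '[45,10,36,14,0,0,0, 45,10,36,14,0,0,0, 45,10,36,15,0,0,0, 45,0,0,20,0,0,0, 45,0,0,20,0,0,0, 45,0,0,0,0.3,-0.3,0.2, 45,0,0,0,0,0,0]'
python3 - <<'E'
import rel
from rel import *
p,d=imaging.camera('wrist');cv2.imwrite('pics/wrist_c.png',p)
E
```

```text
time_s: 7.6
tool_pos: [0.4662, 0.1574, 0.0935]
tool_rot: [[-0.842, 0.033, 0.538], [-0.471, 0.44, -0.765], [-0.261, -0.898, -0.355]]
force: [0.3, 0.8, 0.4]
grip_width: 0.045
rot left [-0.1  0.1  0.1] to standoff [ -0.    0.2 -39.6] to grip [ 0.3  0.4 80.4] [-1.2   0.98  0.18  2.04  0.99  1.15 -0.08] 7.6
```

View pics/wrist_c.png

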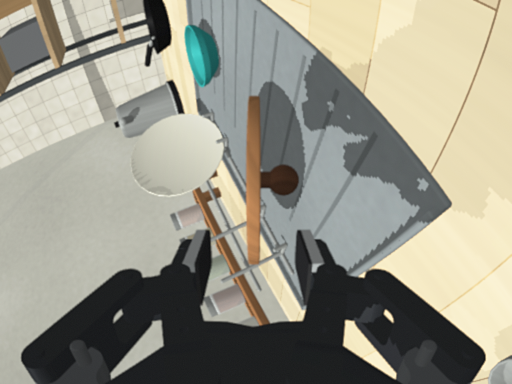

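The lid is exactly edge-on, centred between the fingers at column 253. Advance and grip.

```bash
python3 -m jog '[45,0,0,20,0,0,0, 45,0,0,20,0,0,0, 45,0,0,20,0,0,0, 45,0,0,12,0,0,0, 45,0,0,8,0,0,0, 45,0,0,0,0,0,0]' 80
python3 - <<'E'
from rel import *
p,d=imaging.camera('wrist');cv2.imwrite('pics/wrist_d.png',p)
p,d=imaging.camera('side');cv2.imwrite('pics/side_d.png',cv2.resize(p[100:260,180:380],None,fx=3.5,fy=3.5))
E
```

```text
time_s: 8.4
tool_pos: [0.5091, 0.0958, 0.0644]
tool_rot: [[-0.843, 0.032, 0.538], [-0.471, 0.438, -0.765], [-0.26, -0.898, -0.354]]
force: [-0.4, -0.1, -0.5]
grip_width: 0.0452
rot left [-0.1  0.1  0.1] to standoff [  -0.5   -0.4 -120.1] to grip [-0.2 -0.2 -0.1] [-1.11  1.05  0.24  2.07  1.13  1.03 -0.16] 8.4
```

View pics/wrist_d.png

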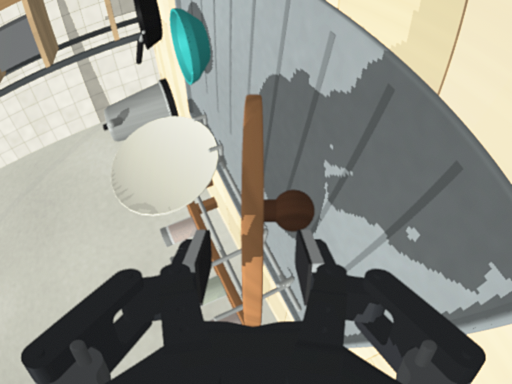

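View pics/side_d.png

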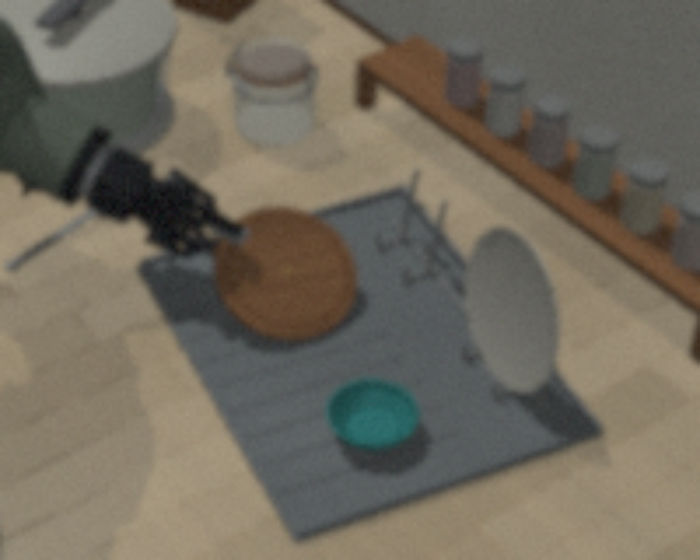

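```bash
python3 -m jog '[2,0,0,0,0,0,0, 2,0,0,0,0,0,0, 2,0,0,0,0,0,0, 2,0,0,0,0,0,0, 2,0,0,0,0,0,0, 2,0,0,0,0,0,0]' 80
python3 - <<'E'
from rel import *
p,d=imaging.camera('wrist');cv2.imwrite('pics/wrist_e.png',p)
E
```

```text
time_s: 9.25
tool_pos: [0.509, 0.0962, 0.0645]
tool_rot: [[-0.842, 0.032, 0.538], [-0.472, 0.439, -0.765], [-0.26, -0.898, -0.354]]
force: [-0.9, 2.3, 2.2]
grip_width: 0.0087
rot left [-0.1  0.1  0.1] to standoff [  -0.4   -0.4 -119.7] to grip [-0.1 -0.2  0.3] [-1.11  1.05  0.24  2.07  1.13  1.03 -0.16] 9.25
```

View pics/wrist_e.png

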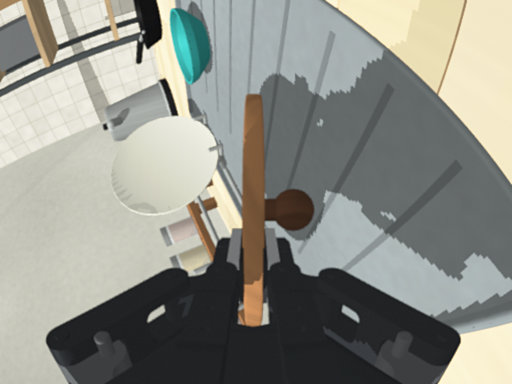

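Gripped: the opening is 8.7 mm and the lid is still edge-on. Lift straight up.

```bash
python3 -m jog '[2,-2.6,-9,-3.5,0,0,0, 2,-5.2,-18,-7,0,0,0, 2,-8,-28,-11,0,0,0, 2,-8,-28,-11,0,0,0, 2,-8,-28,-11,0,0,0, 2,-8,-28,-11,0,0,0, 2,-8,-28,-11,0,0,0, 2,-8,-28,-11,0,0,0, 2,-8,-28,-11,0,0,0, 2,0,0,0,0,0,0]'
cat > fin.py <<'E'
from h import *
from scipy.spatial.transform import Rotation as Ro
a=np.radians(-11.4);ex=np.array([np.cos(a),np.sin(a),0]);ey=np.array([-ex[1],ex[0],0]);ez=np.array([0,0,1.])
EP=np.array([.556,-.044,.006])+.11*ex+.1*ey
def fR(L):
    L=np.radians(L);z=-np.sin(L)*ex-np.cos(L)*ez;y=-np.cos(L)*ex+np.sin(L)*ez
    return np.stack([np.cross(y,z),y,z],1)
if __name__=='__main__':
    s=get_state();R0=np.array(s['tool_rot']);p0=np.array(s['tool_pos'])
    R=fR(10);print('EP',EP.round(4),'rv',np.degrees(Ro.from_matrix(R0.T@R).as_rotvec()).round(1),'up in tool',R0.T[:,2].round(3),'tcp rel EP in tray',((p0-EP)@np.stack([ex,ey,ez],1)*1000).round(1),s['qpos'].round(2),s['time_s'],s['grip_width'])
E
python3 fin.py
python3 - <<'E'
from h import *
p,d=imaging.camera('wrist');cv2.imwrite('pics/wrist_f.png',p)
E
```

```text
time_s: 10.55
tool_pos: [0.5086, 0.0949, 0.314]
tool_rot: [[-0.842, 0.034, 0.538], [-0.47, 0.441, -0.764], [-0.263, -0.897, -0.356]]
force: [-0.5, -0.5, -2.2]
grip_width: 0.0082
EP [0.6836 0.0323 0.006 ] rv [-79.2 -12.5 -54.5] up in tool [-0.263 -0.897 -0.356] tcp rel EP in tray [-184.    26.8  308. ] [-1.17  0.52  0.31  2.1   1.05  1.28  0.31] 10.55 0.008198158740577149
```

View pics/wrist_f.png

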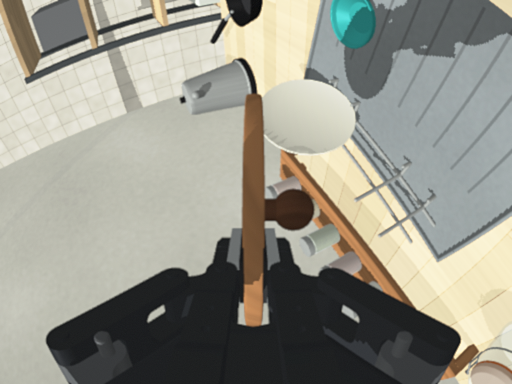

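The lid is held without slip: the knob sits at the same pixel, (290,210). Turn it upright.

```bash
python3 -m jog '[2,0,0,0,-6.6,-1.04,-4.54, 2,0,0,0,-6.6,-1.04,-4.54, 2,0,0,0,-6.6,-1.04,-4.54, 2,0,0,0,-6.6,-1.04,-4.54, 2,0,0,0,-6.6,-1.04,-4.54, 2,0,0,0,-6.6,-1.04,-4.54, 2,0,0,0,-6.6,-1.04,-4.54, 2,0,0,0,-6.6,-1.04,-4.54, 2,0,0,0,-6.6,-1.04,-4.54, 2,0,0,0,-6.6,-1.04,-4.54, 2,0,0,0,-6.6,-1.04,-4.54, 2,0,0,0,-6.6,-1.04,-4.54]'
python3 -m jog '[2,0,0,0,0,0,0]'
python3 fin.py
python3 - <<'E'
from h import *
p,d=imaging.camera('wrist');cv2.imwrite('pics/wrist_g.png',p)
p,d=imaging.camera('side');cv2.imwrite('pics/side_g.png',p)
p,d=imaging.camera('scene');cv2.imwrite('pics/scene_g.png',p)
E
```

```text
time_s: 12.1
tool_pos: [0.5077, 0.0964, 0.3068]
tool_rot: [[-0.268, -0.96, -0.077], [-0.962, 0.271, -0.027], [0.047, 0.067, -0.997]]
force: [-1.0, -0.3, -3.9]
grip_width: 0.0083
time_s: 12.22
tool_pos: [0.5084, 0.0945, 0.3065]
tool_rot: [[-0.273, -0.959, -0.076], [-0.961, 0.276, -0.027], [0.047, 0.066, -0.997]]
force: [-0.6, -1.1, -2.0]
grip_width: 0.0088
EP [0.6836 0.0323 0.006 ] rv [-6.1 -2.1 -4.8] up in tool [ 0.047  0.066 -0.997] tcp rel EP in tray [-184.    26.4  300.5] [-0.16  0.32 -0.18  1.72  0.06  1.19  2.5 ] 12.225 0.008787462388672737
```

View pics/wrist_g.png

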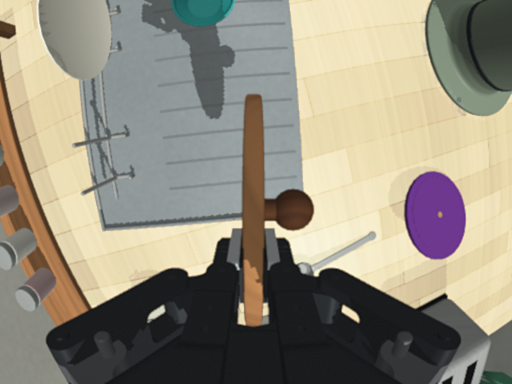

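View pics/scene_g.png

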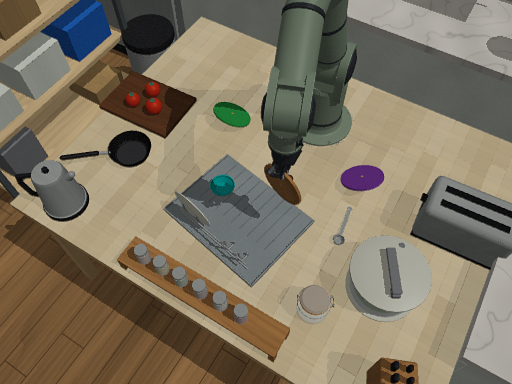

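View pics/side_g.png

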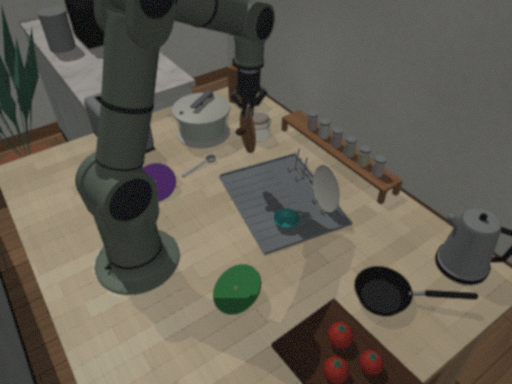

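The lid is upright, but joint 7 is at 2.50, right at its limit. So I'll turn it the other way, with the knob facing back between the tall tines. Either face forward is allowed.

```bash
python3 -m jog '[2,0,0,0,0,0,10, 2,0,0,0,0,0,10, 2,0,0,0,0,0,10, 2,0,0,0,0,0,10, 2,0,0,0,0,0,10, 2,0,0,0,0,0,10, 2,0,0,0,0,0,10, 2,0,0,0,0,0,10, 2,0,0,0,0,0,10, 2,0,0,0,0,0,10, 2,0,0,0,0,0,10, 2,0,0,0,0,0,10]'
python3 -m jog '[2,0,0,0,0,0,10, 2,0,0,0,0,0,10, 2,0,0,0,0,0,10, 2,0,0,0,0,0,10, 2,0,0,0,0,0,10, 2,0,0,0,0,0,0, 2,0,0,0,0,0,0]'
sed -i 's/y=-np.cos(L)\*ex+np.sin(L)\*ez/y=np.cos(L)*ex-np.sin(L)*ez/' fin.py
python3 fin.py
```

```text
time_s: 13.88
tool_pos: [0.5078, 0.0975, 0.3084]
tool_rot: [[-0.694, 0.716, -0.071], [0.719, 0.694, -0.028], [0.03, -0.071, -0.997]]
force: [-0.2, -0.3, -2.3]
grip_width: 0.0086
time_s: 14.75
tool_pos: [0.508, 0.0971, 0.3083]
tool_rot: [[0.093, 0.993, -0.072], [0.995, -0.095, -0.028], [-0.034, -0.069, -0.997]]
force: [0.8, -0.6, -1.7]
grip_width: 0.0088
EP [0.6836 0.0323 0.006 ] rv [6.1 2.7 5.8] up in tool [-0.034 -0.069 -0.997] tcp rel EP in tray [-185.    28.9  302.3] [-0.59  0.33  0.37  1.74 -0.11  1.18 -0.28] 14.75 0.008815405959460365
```

```bash
python3 -m jog '[2,0,0,0,6.1,2.7,5.8, 2,0,0,0,0,0,0]'
cat >> fin.py <<'E'
    for t in ([22.5,0,262],[22.5,0,200],[22.5,0,147.3],[22.5,0,129.3]):
        T=EP+(t[0]*ex+t[1]*ey+t[2]*ez)/1000;print(t,'tool delta',(R0.T@(T-p0)*1000).round(1))
    print('force',s['force'].round(1))
E
python3 fin.py
```

```text
time_s: 15.0
tool_pos: [0.5089, 0.0955, 0.3077]
tool_rot: [[0.203, 0.964, -0.17], [0.979, -0.2, 0.035], [-0.001, -0.174, -0.985]]
force: [-0.8, -0.9, -1.4]
grip_width: 0.0087
EP [0.6836 0.0323 0.006 ] rv [-0.  -0.  -0.3] up in tool [-0.001 -0.174 -0.985] tcp rel EP in tray [-183.8   27.4  301.7] [-0.53  0.39  0.38  1.67 -0.21  1.28 -0.29] 15.0 0.008727271921854084
[22.5, 0, 262] tool delta [-26.2 210.2   3.2]
[22.5, 0, 200] tool delta [-26.2 221.   64.2]
[22.5, 0, 147.3] tool delta [-26.2 230.1 116.1]
[22.5, 0, 129.3] tool delta [-26.2 233.3 133.9]
force [-0.8 -0.9 -1.4]
```

```bash
python3 -m jog '[2,-2,15,0,0,0,0, 2,-4,30,0,0,0,0, 2,-5,40,0,0,0,0, 2,-5,45,0,0,0,0, 2,-5,40,1,0,0,0, 2,-4,30,1,0,0,0, 2,-1,10,1,0,0,-0.3, 2,0,0,0,0,0,0, 2,0,0,0,0,0,0]'
python3 fin.py
cat > look.py <<'E'
import sys
from fin import *
tag=sys.argv[1]
for n,(r0,r1,c0,c1) in {'scene':(150,290,155,325),'side':(100,260,220,380)}.items():
    p,D=imaging.camera(n);P=imaging.camera_params(n)
    cv2.imwrite(f'pics/{n}_{tag}.png',cv2.resize(p[r0:r1,c0:c1],None,fx=3.6,fy=3.6,interpolation=2))
    hsv=cv2.cvtColor(p,cv2.COLOR_BGR2HSV)
    L=(hsv[...,0]<20)&(hsv[...,1]>110)&(hsv[...,2]>25)
    X,u,v=pts(P,D,L);q=(X-EP)@np.stack([ex,ey,ez],1)
    k=(abs(q[:,0]-.02)<.07)&(abs(q[:,1])<.1)&(q[:,2]>-.01)&(q[:,2]<.33);q=q[k]*1000
    if len(q)<20: print(n,'few',len(q));continue
    A=q
    for _ in range(5):
        c=A.mean(0);_,S,Vt=np.linalg.svd(A-c,full_matrices=False);m=Vt[2]*np.sign(Vt[2][0]);r=abs((A-c)@m);A=A[r<max(3,2*r.std())]
    print(n,len(q),'plane n',m.round(3),'mean',c.round(1),'min',np.percentile(A,1,0).round(1),'max',np.percentile(A,99,0).round(1))
p,D=imaging.camera('wrist');cv2.imwrite(f'pics/wrist_{tag}.png',p)
E
python3 look.py h
```

```text
time_s: 16.12
tool_pos: [0.7045, 0.0296, 0.2692]
tool_rot: [[0.197, 0.966, -0.17], [0.98, -0.194, 0.035], [0.001, -0.173, -0.985]]
force: [0.5, 0.3, -1.6]
grip_width: 0.0087
EP [0.6836 0.0323 0.006 ] rv [ 0.  -0.1  0. ] up in tool [ 0.001 -0.173 -0.985] tcp rel EP in tray [ 21.    1.5 263.2] [-0.28  0.76  0.37  1.14 -0.29  1.45 -0.13] 16.125 0.008715940325159745
[22.5, 0, 262] tool delta [-1.5  1.6  0.9]
[22.5, 0, 200] tool delta [-1.6 12.4 62. ]
[22.5, 0, 147.3] tool delta [ -1.7  21.5 113.9]
[22.5, 0, 129.3] tool delta [ -1.7  24.6 131.6]
force [ 0.5  0.3 -1.6]
scene 325 plane n [ 0.989  0.04  -0.14 ] mean [ 18.6  41.  237. ] min [  7.6   0.8 166.5] max [ 28.2  80.4 291.8]
side 581 plane n [ 0.985 -0.003 -0.172] mean [  6.4  -4.3 213.2] min [ -5.4 -77.3 150.3] max [ 18.9  75.6 281.6]
```

```bash
python3 - <<'E'
import cv2,numpy as np
a=cv2.imread('pics/scene_h.png');b=cv2.imread('pics/side_h.png')
cv2.imwrite('pics/h.png',np.hstack([cv2.resize(a,(400,330)),cv2.resize(b,(400,400))[:330]]))
E
```

```text
(no output)
```

View pics/h.png

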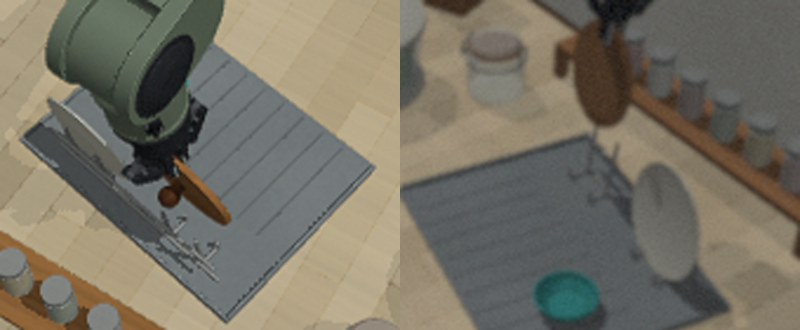

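View pics/wrist_h.png

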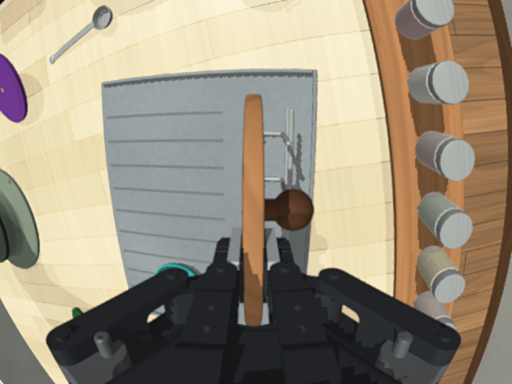

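```bash
cat > kn.py <<'E'
from fin import *
p=cv2.imread('pics/wrist_h.png');P=imaging.camera_params('wrist')
hsv=cv2.cvtColor(p,cv2.COLOR_BGR2HSV);roi=np.zeros(p.shape[:2],bool);roi[185:235,272:320]=1
m=(roi&(hsv[...,0]<20)&(hsv[...,1]>90)).astype(np.uint8)
cs,_=cv2.findContours(m,0,2);c=max(cs,key=cv2.contourArea);(u,v),r=cv2.minEnclosingCircle(c);print('knob px',u,v,r,cv2.boundingRect(c))
T=P['tool_from_camera']
def wray(u,v):
    x,y=u-P['cx'],v-P['cy'];rr=np.hypot(x,y);th=rr/P['fx'];d=np.array([x/rr*np.sin(th),y/rr*np.sin(th),np.cos(th)]);return T[:3,3],T[:3,:3]@d
for U in (u,u+2):
    o,d=wray(U,v);t=(.028-o[1])/d[1];print('knob in tool mm',((o+d*t)*1000).round(1),'range',t)
# range from apparent radius
print('range by size',.015/np.sin(r/P['fx']))
# lid far edge (top of image)
o,d=wray(254,95);t=(0-o[0])/d[0];print('far edge at tool x=0:',((o+d*t)*1000).round(1))
E
python3 kn.py
```

```text
knob px 291.125 209.5 21.35462188720703 (272, 190, 41, 40)
knob in tool mm [-4.4 28.  63.1] range 0.22349967060948883
knob in tool mm [-0.5 28.  52.7] range 0.2124701380748899
range by size 0.20902343129449177
far edge at tool x=0: [    0.    -13.1 -3983.2]
```

```bash
cat > ov.py <<'E'
import sys
from fin import *
src,dst=sys.argv[1:3]
P=imaging.camera_params('wrist');T=P['tool_from_camera'];s=get_state();R0=np.array(s['tool_rot']);p0=np.array(s['tool_pos'])
def wproj(X):
    t=R0.T@(X-p0);c=T[:3,:3].T@(t-T[:3,3]);r=np.hypot(c[0],c[1]);th=np.arctan2(r,c[2]);return P['cx']+P['fx']*th*c[0]/r,P['cy']+P['fx']*th*c[1]/r
p=cv2.imread(src);S=5;q=cv2.resize(p,None,fx=S,fy=S,interpolation=2)
for sy in (-.032,.032):
    for x,z in ((-.015,0),(-.015,.022),(.015,0),(.029,.1)):
        u,v=wproj(EP+ex*x+ey*sy+ez*z);cv2.circle(q,(int(u*S+2),int(v*S+2)),3,(0,0,255),-1)
cv2.imwrite(dst,q[60*S:210*S,220*S:340*S])
E
python3 ov.py pics/wrist_h.png pics/ov_h.png
```

```text
(no output)
```

View pics/ov_h.png

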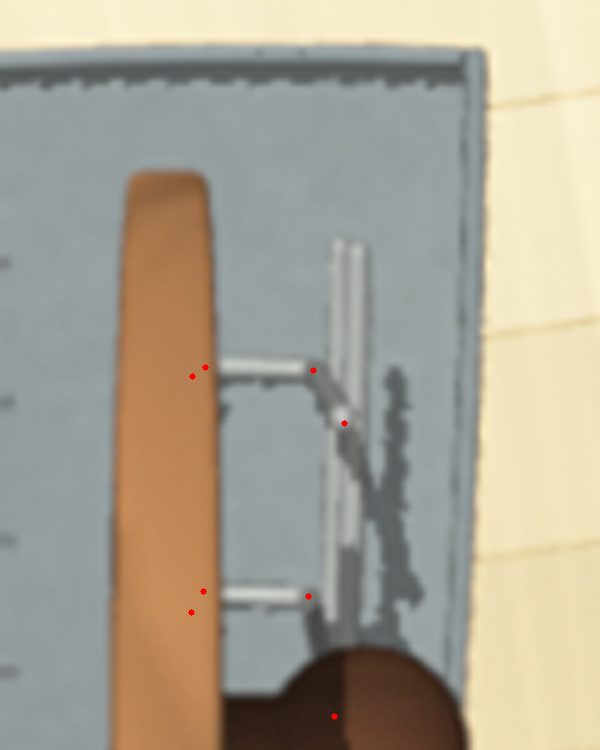

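The model's tine points fall on the wires in the wrist view within about 1 mm. Lower the lid in stages.

```bash
python3 -m jog '[2,0.5,4,20,0,0,0, 2,0.5,4,21,0,0,0, 2,0,4.4,21,0,0,0, 2,0,2.5,14,0,0,0, 2,0,0,0,0,0,0]'
python3 fin.py; python3 look.py i;python3 ov.py pics/wrist_i.png pics/ov_i.png
python3 - <<'E'
import cv2,numpy as np
a=cv2.imread('pics/scene_i.png');b=cv2.imread('pics/side_i.png')
cv2.imwrite('pics/i.png',np.hstack([cv2.resize(a,(400,330)),cv2.resize(b,(400,400))[:330]]))
E
```

```text
time_s: 16.9
tool_pos: [0.7062, 0.0299, 0.1903]
tool_rot: [[0.198, 0.965, -0.172], [0.98, -0.195, 0.035], [0.0, -0.175, -0.985]]
force: [-0.2, 0.2, -1.9]
grip_width: 0.0087
EP [0.6836 0.0323 0.006 ] rv [-0.1 -0.  -0. ] up in tool [ 0.    -0.175 -0.985] tcp rel EP in tray [ 22.6   2.1 184.3] [-0.28  0.83  0.35  1.22 -0.31  1.32 -0.11] 16.9 0.008692772852225238
[22.5, 0, 262] tool delta [ -2.1 -13.7 -76.5]
[22.5, 0, 200] tool delta [ -2.1  -2.8 -15.4]
[22.5, 0, 147.3] tool delta [-2.1  6.4 36.4]
[22.5, 0, 129.3] tool delta [-2.1  9.5 54.2]
force [-0.2  0.2 -1.9]
scene 279 plane n [ 0.991  0.069 -0.118] mean [ 21.2  43.8 166.3] min [ 12.1   1.  107.1] max [ 30.   81.9 214.3]
side 541 plane n [ 0.985  0.002 -0.171] mean [  8.6  -6.5 137. ] min [ -2.7 -73.9  71.7] max [ 21.6  61.2 206.3]
```

View pics/i.png

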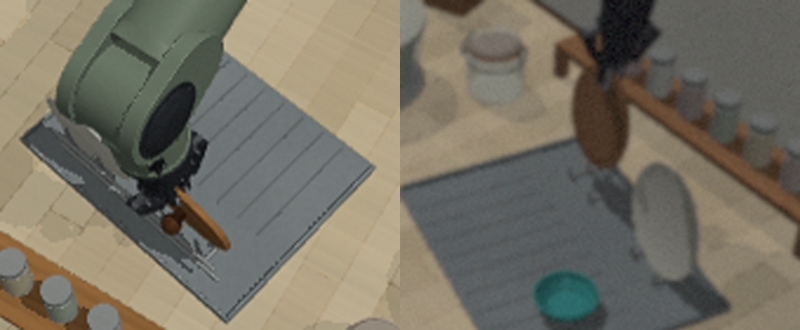

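View pics/ov_i.png

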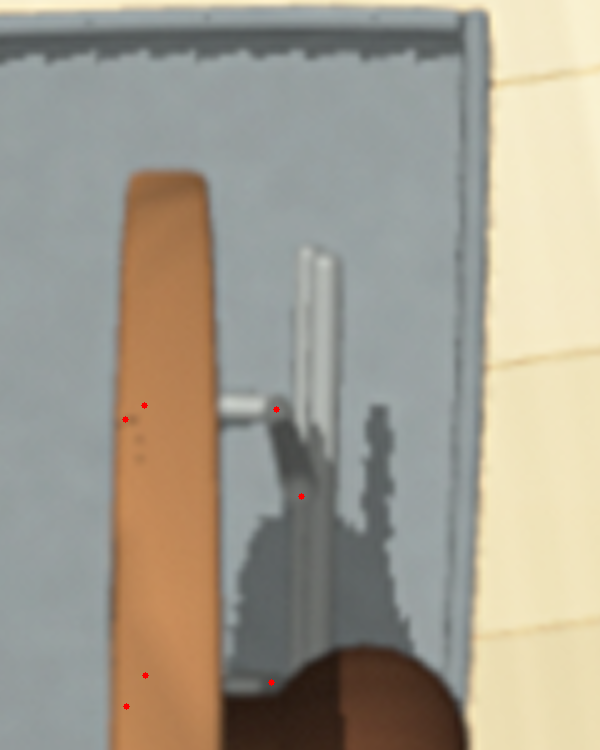

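```bash
python3 -m jog '[2,0,2.6,15,0,0,0, 2,0,2.6,15,0,0,0, 2,0,1.8,10,0,0,0, 2,0,0,0,0,0,0]'
python3 -m jog '[2,0,0.7,4,0,0,0, 2,0,0.5,3,0,0,0, 2,0,0,0,0,0,0]'
python3 fin.py | tail -3 
```

```text
time_s: 17.55
tool_pos: [0.706, 0.0299, 0.1494]
tool_rot: [[0.198, 0.965, -0.172], [0.98, -0.195, 0.035], [0.0, -0.175, -0.984]]
force: [-0.5, -0.7, -2.5]
grip_width: 0.0085
time_s: 17.92
tool_pos: [0.7065, 0.0299, 0.1434]
tool_rot: [[0.198, 0.965, -0.17], [0.98, -0.195, 0.035], [0.001, -0.174, -0.985]]
force: [0.2, 0.2, -2.0]
grip_width: 0.0086
[22.5, 0, 147.3] tool delta [-2.1 -2.1 -9.6]
[22.5, 0, 129.3] tool delta [-2.2  1.   8.1]
force [ 0.2  0.2 -2. ]
```

```bash
python3 -m jog '[2,0,0.4,2,0,0,0, 2,0,0.4,2,0,0,0, 2,0,0,0,0,0,0]'
python3 -m jog '[2,0,0.4,2,0,0,0, 2,0,0.2,1,0,0,0, 2,0,0,0,0,0,0]'
python3 -m jog '[2,0,0.2,1,0,0,0, 2,0,0.2,1,0,0,0, 2,0,0,0,0,0,0]'
python3 look.py j
```

```text
time_s: 18.3
tool_pos: [0.7065, 0.0298, 0.1392]
tool_rot: [[0.198, 0.965, -0.17], [0.98, -0.195, 0.035], [0.001, -0.174, -0.985]]
force: [0.2, -0.1, -2.2]
grip_width: 0.0084
time_s: 18.68
tool_pos: [0.7071, 0.0297, 0.1372]
tool_rot: [[0.198, 0.965, -0.169], [0.98, -0.195, 0.035], [0.001, -0.173, -0.985]]
force: [-0.7, -0.7, 7.0]
grip_width: 0.0085
time_s: 19.05
tool_pos: [0.7078, 0.0295, 0.1368]
tool_rot: [[0.198, 0.966, -0.167], [0.98, -0.195, 0.035], [0.002, -0.171, -0.985]]
force: [-0.9, -0.6, 23.0]
grip_width: 0.0087
scene 241 plane n [ 0.987  0.149 -0.069] mean [ 23.5  47.1 121.7] min [15.   3.5 64.5] max [ 31.   82.  159.3]
side 496 plane n [ 0.984  0.004 -0.179] mean [ 9.  -8.8 80.4] min [ -2.8 -73.1  17.1] max [ 23.   63.2 146.7]
```

View pics/side_j.png

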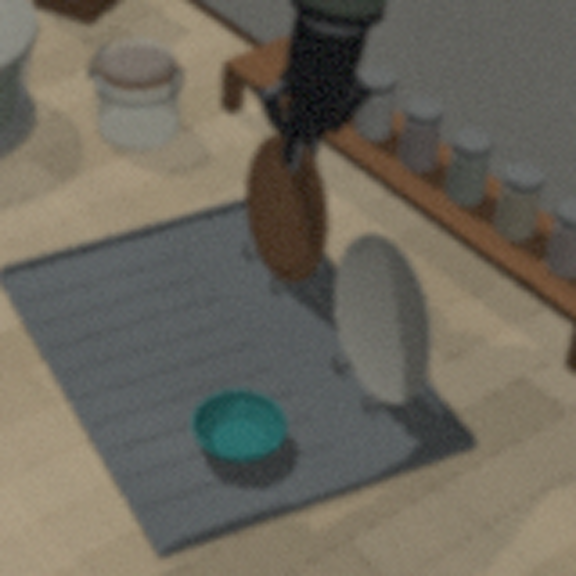

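View pics/wrist_j.png

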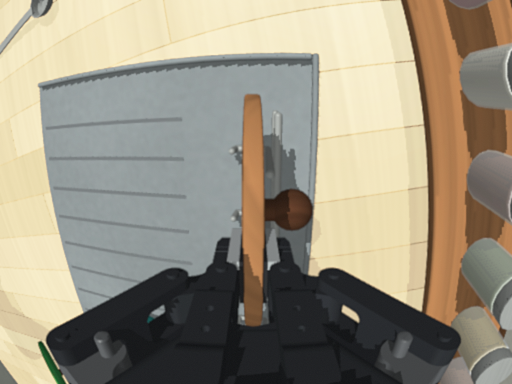

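Floor contact came at TCP height 131 mm above the floor (133 mm along the tool), which agrees with the lid size. The front-tine tips at wrist (233,150) and (237,215) are in front of the lid. Ease the force, then lean it back until it meets the tall tines.

```bash
python3 -m jog '[2,0,0,-1.3,0,0,0, 2,0,1.2,0,0.5,0,0, 2,0,1.2,0,0.5,0,0, 2,0,0,0,0,0,0]'
python3 -m jog '[2,0,1.2,0,0.5,0,0, 2,0,0,0,0,0,0]'
python3 -m jog '[2,0,1.2,0,0.5,0,0, 2,0,0,0,0,0,0]'
python3 fin.py|head -1
```

```text
time_s: 19.7
tool_pos: [0.71, 0.0291, 0.1367]
tool_rot: [[0.198, 0.962, -0.185], [0.98, -0.194, 0.039], [0.001, -0.189, -0.982]]
force: [-1.9, -0.5, 12.9]
grip_width: 0.0087
time_s: 19.95
tool_pos: [0.7111, 0.0289, 0.1364]
tool_rot: [[0.198, 0.961, -0.194], [0.98, -0.194, 0.041], [0.001, -0.198, -0.98]]
force: [-1.3, -0.3, 14.3]
grip_width: 0.0087
time_s: 20.2
tool_pos: [0.7119, 0.0288, 0.1362]
tool_rot: [[0.198, 0.959, -0.203], [0.98, -0.194, 0.042], [0.001, -0.207, -0.978]]
force: [-4.1, -0.2, 14.9]
grip_width: 0.0088
EP [0.6836 0.0323 0.006 ] rv [-2.  -0.1 -0. ] up in tool [ 0.001 -0.207 -0.978] tcp rel EP in tray [ 28.5   2.1 130.2] [-0.26  0.91  0.34  1.21 -0.32  1.28 -0.09] 20.2 0.008761320116405636
```

```bash
python3 -m jog '[2,0,1.2,-0.5,0.4,0,0, 2,0,0,0,0,0,0]'
python3 look.py k;python3 fin.py|tail -1
```

```text
time_s: 20.45
tool_pos: [0.7124, 0.0287, 0.136]
tool_rot: [[0.198, 0.957, -0.211], [0.98, -0.193, 0.044], [0.001, -0.216, -0.976]]
force: [-7.1, 0.7, 13.2]
grip_width: 0.009
scene 200 plane n [ 0.98   0.196 -0.035] mean [ 28.8  43.9 124.3] min [18.4 -0.5 74.7] max [ 38.6  82.  158. ]
side 526 plane n [ 0.975 -0.002 -0.221] mean [11.2 -6.9 79.5] min [ -3.4 -74.7  18.3] max [ 27.2  62.9 144.5]
force [-6.2  0.3 11.7]
```

View pics/wrist_k.png

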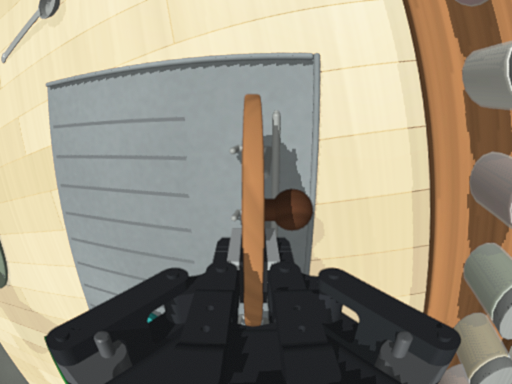

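View pics/scene_k.png

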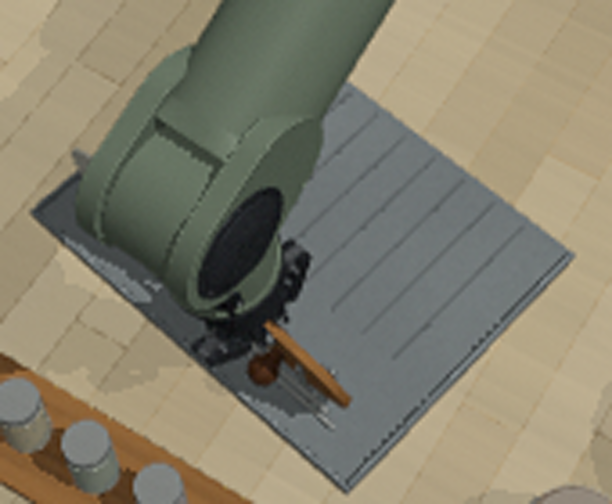

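Back-contact force is rising (−7 N in x), so the lid is against the tall tines. Its computed centre is about 18 mm back and 78 mm up. Release gently.

```bash
python3 -m jog '[2,0,-0.5,-0.7,0,0,0, 2,0,0,0,0,0,0, 20,0,0,0,0,0,0, 20,0,0,0,0,0,0, 20,0,0,0,0,0,0]' 20
python3 look.py l
```

```text
time_s: 21.22
tool_pos: [0.7126, 0.0286, 0.1357]
tool_rot: [[0.198, 0.957, -0.21], [0.98, -0.193, 0.043], [0.001, -0.215, -0.977]]
force: [0.7, -0.4, -0.3]
grip_width: 0.0199
scene 218 plane n [ 0.988  0.128 -0.081] mean [ 27.6  41.2 124.4] min [18.8  1.5 73.7] max [ 35.5  81.8 160. ]
side 519 plane n [ 0.976  0.004 -0.217] mean [11.1 -8.1 81. ] min [ -3.1 -75.6  18.1] max [ 27.7  62.8 149.7]
```

View pics/wrist_l.png

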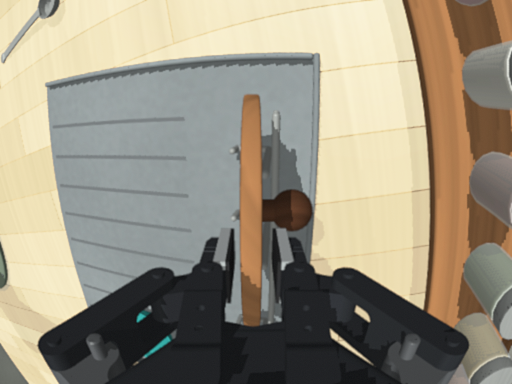

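View pics/side_l.png

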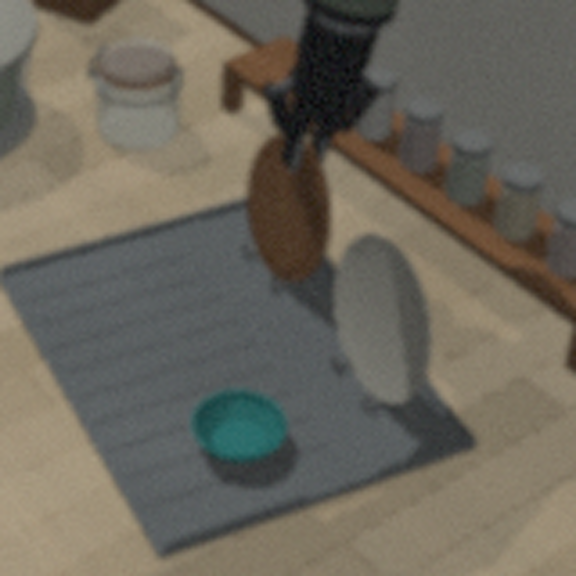

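The lid stays put with free play on both sides. Open further and withdraw along the tool axis.

```bash
python3 -m jog '[40,0,0,0,0,0,0, 40,0,0,0,0,0,0, 40,0,0,0,0,0,0, 40,0,0,-8,0,0,0, 40,0,0,-20,0,0,0, 40,0,0,-30,0,0,0, 40,0,0,-40,0,0,0, 40,0,0,-40,0,0,0, 40,0,-40,-20,0,0,0, 40,0,-60,0,0,0,0, 40,0,-60,0,0,0,0, 40,0,-60,0,0,0,0]'
python3 -m jog '[40,0,-60,0,0,0,0, 40,0,-40,0,0,0,0, 40,0,0,0,0,0,0]'
python3 look.py m
python3 - <<'E'
import cv2,numpy as np
a=cv2.imread('pics/scene_m.png');b=cv2.imread('pics/side_m.png')
cv2.imwrite('pics/m.png',np.hstack([cv2.resize(a,(400,330)),cv2.resize(b,(400,400))[:330]]))
E
```

```text
time_s: 22.88
tool_pos: [0.5333, 0.0646, 0.3383]
tool_rot: [[0.198, 0.958, -0.21], [0.98, -0.193, 0.044], [0.002, -0.214, -0.977]]
force: [1.2, 1.2, 0.9]
grip_width: 0.0401
time_s: 23.25
tool_pos: [0.4379, 0.0842, 0.3607]
tool_rot: [[0.197, 0.958, -0.208], [0.98, -0.192, 0.045], [0.003, -0.213, -0.977]]
force: [0.4, 0.4, 0.5]
grip_width: 0.0398
scene 295 plane n [ 0.987  0.019 -0.16 ] mean [ 27.8  17.2 123.1] min [ 15.6 -58.9  59.2] max [ 35.6  80.9 161. ]
side 575 plane n [ 0.977 -0.004 -0.212] mean [12.6 -6.6 86.3] min [ -2.9 -74.6  17.2] max [ 27.9  64.1 153.6]
```

View pics/m.png

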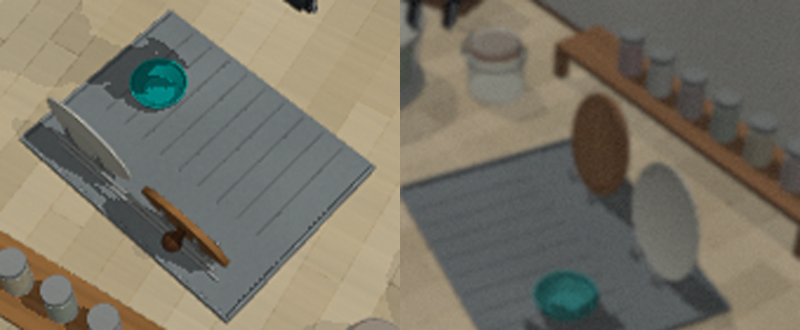

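The lid stands at a 12° lean between the tines with its edge down, and the arm is clear. Plate and dish are unmoved.

```bash
python3 -c "
from bench import workorder
print(workorder.sign_off())"
```

```text
the job is handed in; nothing more can be done
None
```

The lid is standing on its edge in the empty place, leaning back on the tall tines. I've let go of it, and the job was handed in at about 23 s of the 54 s allowed.

I pressed its raised side so it tipped over its knob with the raised edge towards the left. Then I gripped that edge, lifted the lid and turned it upright. I lowered it until its edge touched the floor, leaned it back until it met the tall tines, and opened the gripper.

**Last checks:**
- **Position:** the lid leans about 12° and sits square to the tray. Its centre works out at roughly 16–18 mm back, 78 mm up and within a few millimetres of the middle line.
- **Lid at rest:** it did not move between letting go and the last pictures. I did not measure its speed.
- **Arm clear:** the hand is well away, with force readings near zero.
- **Other things:** plate and dish look unmoved in the last pictures. The pan, spinner, canister and spoon were not measured again at the end, but the arm never pressed on them.

**What went differently:**
- **Knob direction:** I first meant the knob to face forward, but the last joint reached its limit (2.50 of 2.52 rad). It faces back, between the tall tines, which the task allows.
- **Camera disagreement:** while the lid was in the hand, the scene camera gave a somewhat different tilt and turn, because the arm hid part of the lid. The clear views after letting go agree to about 3°.

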